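# Fasten the toggle latch of the big storage tub

### The arm

A 6-joint arm with a two-finger parallel gripper is mounted at the origin on a cart in front of the work surface, level with it; the furniture and walls round the work are solid. World frame = base frame: x ahead of the robot, y to its left, z up, the work surface at z = 0. Lengths are in m, angles in rad, forces in N, time in s.
With the tool pointing down it reaches from about 0.35 to 0.775 m from the base axis. Payload 5.5 kg.
Tool frame: the origin (TCP) lies between the finger pads; the fingertips stand 22 mm ahead of it and the grasp point (between the pads) lies 3 mm ahead of it; z points along the fingers, y is the line along which they close (so a half turn about z gives the same grasp; the last joint's range is limited). The gripper opens to 85 mm and grips with 20 to 120 N. Pads are 22 mm wide; open, the fingers measure 114 mm over their backs; the gripper's body (76 mm by 85 mm) begins 54 mm behind the grasp point. The pads swing forward as they close: fully open they stand 13 mm farther back than shut.
Start: joints at [-1.261, 0.313, 0.046, 1.304, 0, 1.431], TCP at [0.25, -0.518, 0.253] pointing down, gripper open.
Joint ranges: [-2.76, 2.76], [-0.86, 1.69], [-1.03, 1.26], [-2.2, 2.34], [-1.47, 1.5], [-3.14, 3.14]. Speed limits (rad/s): [2.57, 2.57, 3.14, 3.14, 3.14, 3.14].

### API

Orientations are given as a unit quaternion [w, x, y, z].
In Python, from workcell import env gives the robot as it stands.
- The arm moves only by the tool jog_arm, called after "Emit:" by a JSON object that holds its "method" and its "body", one argument or row to a line. Schema: {"type":"object","properties":{"rows":{"type":"array","items":{"type":"array","prefixItems":[{"type":"array","items":{"type":"number"},"minItems":3,"maxItems":3},{"type":"array","items":{"type":"number"},"minItems":3,"maxItems":3}],"minItems":2,"maxItems":2},"minItems":1,"maxItems":8},"aperture":{"type":"number"},"grip_force":{"type":"number"},"only":{"type":"string"},"quiet":{"type":"boolean"},"lines":{"type":"string"}},"required":["rows"],"additionalProperties":false}. rows is a list of rows, 1 to 8 of them, each written [[dx, dy, dz], [rx, ry, rz]]: dx, dy, dz in cm, then a rotation vector rx, ry, rz in units of 0.1 rad; each row is the pose to reach, as a shift and turn from the pose commanded when the call began, along the tool's axes at that moment; what a row does not reach only later rows make up. A row lasts 1/8 s, in which the tool goes at most 0.0625 m and 0.188 rad, less where a joint would pass 70% of its speed; a pose out of reach is approached as far as the arm can. aperture is the finger opening in m, set as the call begins (left out keeps the last). The fingers move at their own pace and stop on an object; grip_force is the grip in N (left out, the last holds). Time passes only in rows, so rows that do not move let the fingers close. The tool returns the time, the measured TCP pose, the force, the opening and the grip force at its end. only (a regular expression) keeps the lines of the reply that match it, lines (a string "A,B") keeps lines A to B, and quiet returns only ok. Input that does not fit is refused with a message, and nothing moves.
- env.get_state(): the state, without advancing time (a new reading comes with each control period).
- env.read_camera(name): name is "scene" or "top"; returns a dict with "image" (420x560x3 uint8, red, green, blue), "K" (3x3 intrinsics, pixels), "D" ([k1, k2, p1, p2, k3] as OpenCV has them; the pictures are not rectified), "R" (3x3) and "t" (3): a world point X has camera coordinates R X + t. Camera axes: x right, y down, z forward; pixel columns grow to the right and rows downward; lengths in m; the calibration is good to about 2 mm. A picture is of the moment at which its call begins. There is no depth.
- env.hand_in(): hands the job in; it is judged then, once.
The state is a dict: "clock": time; "joint_pos": joint angles; "qvel": joint speeds; "tau": joint torques, N m; "tcp_pos": TCP position; "orientation": TCP orientation; "wrist_force": force on the tool from outside, world axes, zero at the start; "ft_torque": the same for the moment, N m; "finger_gap": finger opening in m; "grip_force": force on a finger pad.
Only numpy, scipy, OpenCV 4.12 (cv2) and the standard library are available. Lean on these libraries where they do the work, as an engineer would, in place of code of your own. Each camera call takes 0.05 s, during which the arm holds its last target. There are 200 camera calls.

### The job

Fasten the big (wider) storage tub shut with the toggle latch on its front: swing the wire loop over onto the keeper on the lid, then press the lever down until it snaps home and the lid is pulled tight. Leave the small tub unfastened with its latch as it is, and do not push the lemon, the garlic or the egg cup about.

Things in the scene. Friction and masses are not known exactly. Their poses are not given: they have to be found in the camera images.
- big_tub: The tub to fasten: white enamelled box, 170 mm wide (y), 125 deep (x), 104 high, with a wooden lid 24 mm thick hinged at the back, resting on a springy seal, and one steel toggle latch in the middle of its front. Fixed to the worktop, turned up to 20 degrees. Origin: centre of its underside; x runs from front to back (the latch side faces -x, toward the robot), z up.
- big_tub_bar (a point): Middle of the crossbar of the big tub's wire loop (4 mm wire; bar 40 mm long along the tub's y, 47 mm from the loop's pin in the lever). At the start the loop leans out toward the robot: bar 100 to 107 mm above the worktop, 49 to 58 mm before the tub's front wall, 12 mm or more above the lever tip. Pushed toward the lid (tub +x) past upright, it falls over the keeper's lip against the lid.
- big_tub_keeper (a point): Seat in the keeper of the big tub's lid, where the bar's centre lies when fastened: 5 mm before the lid's front face, 86 mm above the worktop (7 mm higher while the lid is loose). The keeper is a steel hook 28 mm wide in the middle of the lid's front: a ledge standing out 13 mm, with an upturned lip 5 mm high at its outer edge. Axes as the tub's.
- big_tub_lever_tip (a point): Tip of the big tub's lever, a steel strip 24 mm wide, 3 mm thick with a rolled end 6 mm thick (this point is its centre), 50 mm from the lever's pin. The pin lies along y, at tub x = -82 mm, 56 mm above the worktop. Open, the lever points out toward the robot and 39 to 50 degrees up (tip 87 to 95 mm high); fastened, 65 degrees below level (tip 11 mm high).
- big_tub_lever (a joint): Angle of the big tub's lever (rad): 0 = 50 degrees above level, grows as pressed, 2.0 = home. Stiff enough to stay where left. With the loop hooked it takes up to about 8 N at the tip and snaps home by itself once past 48 degrees below level (1.7); a straight push down from above, about 35 mm out from its pin, to about 20 mm above the worktop does it.
- big_tub_loop (a joint): Angle of the big tub's loop against its lever (rad): 0 = leaning out, as at the start; grows as it swings toward the lid.
- big_tub_lid (a joint): Angle of the big tub's lid (rad): 0 = tight on its seal, about 0.055 = loose, front edge 7 mm up, held up by the springy seal.
- small_tub: The tub to leave alone: the same, with the same open latch, but 110 mm wide (y). 125 mm deep, 104 high, fixed. Origin: centre of its underside; axes as the big tub's.
- small_tub_lever (a joint): Angle of the small tub's lever, as for the big tub; it must stay up.
- small_tub_loop (a joint): Angle of the small tub's loop, as for the big tub; it must stay leaning out.
- lemon: Yellow lemon, 72x57x58 mm, bystander at the left. Origin: centre of its underside.
- garlic: Garlic bulb, 53x52x52 mm, bystander at the right. Origin: centre of its underside.
- egg_cup: Wooden egg cup, 47x47x57 mm, bystander, between and in front of the tubs. Origin: centre of its underside.

How it is judged:
On the way:
1. the loop's bar lies behind the keeper's lip, against the lid's front, with the lever still up (x of big_tub_bar in the frame of big_tub_keeper above -0.006 m and z of big_tub_bar in the frame of big_tub_keeper below 0.02 m and value of joint big_tub_lever below 0.7 rad), for 0.2 s.
At the end, for the whole second after the job is handed in: The big tub's lever is down past its snap (joint over 1.85 rad of 2.0) and at rest, the loop's bar sits in the keeper (within 8 mm of the seat), the lid is tight (under 0.015 rad), and the small tub's latch is still open (lever under 0.5 rad, loop under 0.8 rad) (value of joint big_tub_lever above 1.85 rad and value of joint big_tub_lid below 0.015 rad and distance between big_tub_bar and big_tub_keeper below 0.008 m and velocity of joint big_tub_lever below 0.1 rad/s and value of joint small_tub_lever below 0.5 rad and value of joint small_tub_loop below 0.8 rad); the robot touches nothing.
It fails at once if the small tub's latch is operated (value of joint small_tub_lever above 0.5 rad or value of joint small_tub_loop above 0.8 rad).
It fails at once if a bystander is shoved more than 30 mm (distance of any of lemon, garlic, egg_cup from where it was at the start of the episode above 0.03 m).
It also fails if it takes over 35 s, if anything falls off the work surface, if the arm or the gripper's body presses on something with over 40 N, if the wrist force passes 120 N, or if a joint passes its speed limit or range.

## Working session

There is one attempt and no reset: what is moved stays moved. The work goes in short steps, Python scripts to look and compute and a tool call to move; the robot and the scene stay as the last step left them, time stands still between calls to the robot, and variables do not carry over. Pictures are saved under pics/ and viewed, at most 10 in all, crops included, and the job is handed in when it is done.

```bash
ls; mkdir -p pics; python3 - <<'E'
from workcell import env
import cv2,numpy as np
for n in("scene","top"):
    c=env.read_camera(n); cv2.imwrite(f"pics/{n}0.png",c["image"][:,:,::-1])
    print(n,c["K"],c["D"],c["R"],c["t"],-np.array(c["R"]).T@c["t"])
print(env.get_state())
E
```

```text
pics
workcell.py
scene [[462.47097262   0.         281.01179625]
 [  0.         462.47097262 209.56886181]
 [  0.           0.           1.        ]] [-0.13884281  0.          0.          0.          0.        ] [[-0.89081385 -0.45414694 -0.0141856 ]
 [-0.23041236  0.47842411 -0.84736091]
 [ 0.3916131  -0.7515723  -0.53082789]] [0.45638905 0.19334879 0.82724631] [0.12714714 0.73650039 0.60943578]
top [[463.08553451   0.         281.72619089]
 [  0.         463.08553451 208.94935151]
 [  0.           0.           1.        ]] [-0.03445008  0.          0.          0.          0.        ] [[ 0.00657938 -0.99986359 -0.01514946]
 [-0.99685094 -0.00536082 -0.07911679]
 [ 0.07902479  0.01562229 -0.99675023]] [0.01831167 0.51781212 1.18291114] [0.42258172 0.00260529 1.220312  ]
{'clock': 0.1, 'joint_pos': array([-1.26061112e+00,  3.13902977e-01,  4.51398415e-02,  1.30361171e+00,
        3.85725912e-06,  1.43119757e+00]), 'qvel': array([-0.00138296,  0.00036767,  0.00103068,  0.00072447, -0.00012746,
        0.00139847]), 'tau': array([ 1.58951771e-03, -4.81725419e+01,  2.99243367e+01,  1.27291074e-02,
       -1.90056094e-04, -8.93025387e-08]), 'tcp_pos': array([ 0.24986224, -0.51742758,  0.25253004]), 'orientation': array([-7.86553494e-04,  9.74817898e-01,  2.23000994e-01, -6.53151766e-05]), 'wrist_force': array([-0.77146682, -0.81167266,  0.62542306]), 'ft_torque': array([0.02631887, 0.02734973, 0.0377896 ]), 'grip_force': 0.0, 'finger_gap': 0.08515945453920584}
```

View pics/scene0.png

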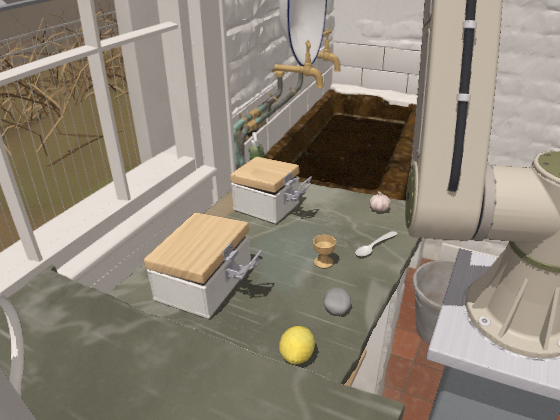

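View pics/top0.png

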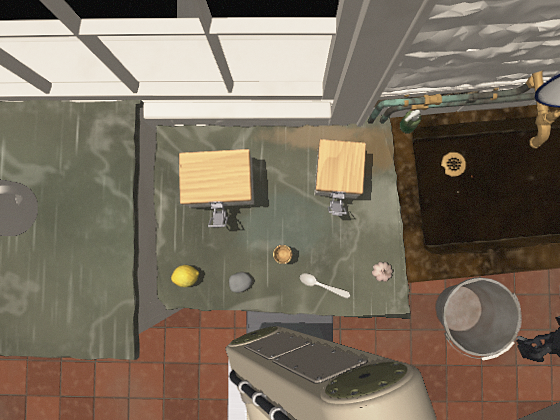

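The top view shows the big tub's wooden lid at about cols 180–250, rows 150–205, with its latch at (217,214). The small tub is at (342,168) with its latch at (338,205). The scene view shows the big tub's latch at (240,265). Next I'll zoom in and measure.

```bash
cat > h.py <<'E'
import cv2,numpy as np
from workcell import env
def ray(c,uv):
    p=cv2.undistortPoints(np.array([[uv]],float),np.array(c["K"]),np.array(c["D"]))[0,0]
    R=np.array(c["R"]);d=R.T@np.array([p[0],p[1],1]);return -R.T@np.array(c["t"]),d/np.linalg.norm(d)
def plane(c,uv,z):
    o,d=ray(c,uv);return o+d*(z-o[2])/d[2]
def tri(c1,a,c2,b):
    o,d=ray(c1,a);p,e=ray(c2,b)
    s=np.linalg.lstsq(np.c_[d,-e],p-o,rcond=None)[0]
    A,B=o+s[0]*d,p+s[1]*e
    return (A+B)/2,np.linalg.norm(A-B)
def proj(c,X):
    R=np.array(c["R"]);return cv2.projectPoints(np.array([X],float),cv2.Rodrigues(R)[0],np.array(c["t"]),np.array(c["K"]),np.array(c["D"]))[0][0,0]
E
python3 - <<'E'
from h import *
t=env.read_camera("top");s=env.read_camera("scene")
hsv=cv2.cvtColor(t["image"],cv2.COLOR_RGB2HSV)
m=cv2.inRange(hsv,(8,60,110),(28,255,255))
m[:140]=0;m[212:]=0;m[:,:170]=0;m[:,375:]=0
cs,_=cv2.findContours(cv2.morphologyEx(m,cv2.MORPH_OPEN,np.ones((3,3))),0,2)
for k in cs:
    if cv2.contourArea(k)<500: continue
    r=cv2.minAreaRect(k);b=cv2.boxPoints(r);P=np.array([plane(t,q,.109) for q in b])
    print(r,P.round(4).tolist(),"ctr",P.mean(0).round(4),[np.linalg.norm(P[i]-P[i-1]).round(4) for i in range(4)])
a=cv2.resize(t["image"][175:235,180:260],None,fx=5,fy=5,interpolation=cv2.INTER_CUBIC)
b=cv2.resize(s["image"][235:295,210:290],None,fx=5,fy=5,interpolation=cv2.INTER_CUBIC)
cv2.imwrite("pics/z.png",np.hstack([a,b])[:,:,::-1])
E
```

```text
((214.2032470703125, 175.91690063476562), (51.74335479736328, 72.47480010986328), 87.20729064941406) [[0.6494, 0.2777, 0.109], [0.6585, 0.1004, 0.109], [0.532, 0.0928, 0.109], [0.5225, 0.2683, 0.109]] ctr [0.5906 0.1848 0.109 ] [np.float64(0.1272), np.float64(0.1775), np.float64(0.1268), np.float64(0.1758)]
((326.0, 166.5), (53.0, 96.0), 90.0) [[0.6793, 0.0302, 0.109], [0.6803, -0.2035, 0.109], [0.5504, -0.2022, 0.109], [0.5493, 0.0293, 0.109]] ctr [ 0.6148 -0.0865  0.109 ] [np.float64(0.13), np.float64(0.2337), np.float64(0.1298), np.float64(0.2314)]
```

View pics/z.png

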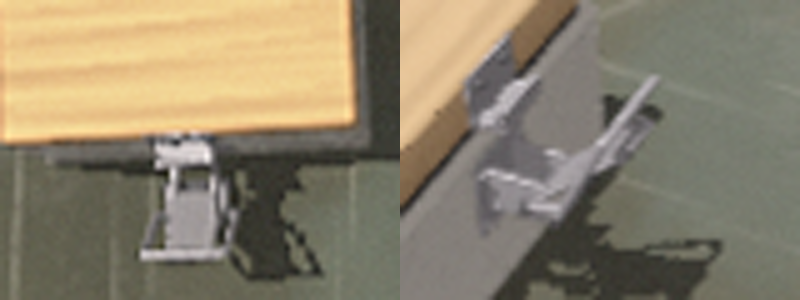

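In the left crop (top view) the bar runs from (140,256) to (232,253), so its middle is at full-image (217.4,225.8). In the right crop (scene view) the loop leans out to about (655,78), which is full-image (261,250.6). I'll check which end that is by triangulating and comparing with predictions.

```bash
python3 - <<'E'
from h import *
t=env.read_camera("top");s=env.read_camera("scene")
T=lambda u,v:(180+(u-2)/5,175+(v-2)/5); S=lambda u,v:(210+(u-402)/5,235+(v-2)/5)
inv=lambda p:((p-[210,235])*5+[402,2]).round(0)
invT=lambda p:((p-[180,175])*5+2).round(0)
for z in(.1,.104,.108):
    L,R=plane(t,T(142,255),z),plane(t,T(232,252),z)
    print(z,L.round(4),R.round(4),np.linalg.norm(L-R).round(4),inv(proj(s,L)),inv(proj(s,R)))
print("tri",tri(t,T(232,252),s,S(655,78)))
# lid front corners measured in both views
yaw=.054
X=np.array([np.cos(yaw),np.sin(yaw),0]);Y=np.array([-X[1],X[0],0]);Z=np.array([0,0,1])
c=np.array([.5906,.1848,0])
for n,x,y,z in(("keeper",-.0675,0,.093),("leverpin",-.082,0,.056),("tip45",-.117,0,.091),("frontL",-.0625,.085,.08),("lidFLtop",-.0625,.085,.111),("lidFRtop",-.0625,-.085,.111)):
    P=c+x*X+y*Y+z*Z;print(n,P.round(4),invT(proj(t,P)),inv(proj(s,P)),proj(s,P).round(1))
# lid corners in scene by mask
m=cv2.inRange(cv2.cvtColor(s["image"],cv2.COLOR_RGB2HSV),(8,60,90),(28,255,255));m[:210]=0;m[310:]=0;m[:,:145]=0;m[:,252:]=0
k=max(cv2.findContours(m,0,2)[0],key=cv2.contourArea)
print(cv2.approxPolyDP(cv2.convexHull(k),3,True)[:,0].tolist())
E
```

```text
0.1 [0.4699 0.1989 0.1   ] [0.4716 0.1551 0.1   ] 0.0439 [603. 147.] [659.  78.]
0.104 [0.4697 0.1982 0.104 ] [0.4714 0.1546 0.104 ] 0.0437 [604. 137.] [660.  69.]
0.108 [0.4695 0.1975 0.108 ] [0.4713 0.154  0.108 ] 0.0435 [605. 127.] [661.  59.]
tri (array([0.47233937, 0.15549311, 0.10001538]), np.float64(0.0016268020252777932))
keeper [0.5232 0.1812 0.093 ] [183. 147.] [503.  95.] [230.2 253.5]
leverpin [0.5087 0.1804 0.056 ] [195. 182.] [544. 182.] [238.5 271.1]
tip45 [0.4738 0.1785 0.091 ] [187. 248.] [624. 132.] [254.3 261. ]
frontL [0.5236 0.2663 0.08  ] [ 16. 148.] [373. 259.] [204.2 286.5]
lidFLtop [0.5236 0.2663 0.111 ] [  2. 142.] [363. 190.] [202.3 272.6]
lidFRtop [0.5328 0.0966 0.111 ] [352. 125.] [594. -67.] [248.5 221.2]
[[248, 223], [247, 233], [203, 283], [145, 266], [145, 257], [195, 212], [234, 210]]
```

The right end of the bar triangulates to z≈0.100 with a 1.6 mm ray gap, and the bar length comes out at 44 mm (40 plus wire). The bar is 57 mm in front of the wall, which fits the ranges given. The bar's middle is at (0.471, 0.177, 0.101) and the tub yaw is about 0.054. I'll close the fingers and move to a point above the approach.

The manual's scale: shifts go in cm and turns go in units of 0.1 rad. Converting my numbers, -0.186 m is -18.6, 0.053 m is 5.3, 0.396 rad is 3.96.

Emit:
{"method": "jog_arm", "body": {
  "rows": [
    [[5.3,-6.2,0.6],[0,0,1.3]],
    [[10.6,-12.4,1.2],[0,0,2.6]],
    [[15.9,-18.6,1.8],[0,0,3.96]],
    [[21.2,-24.8,2.4],[0,0,3.96]],
    [[26.5,-31,3],[0,0,3.96]],
    [[31.8,-37.2,3.6],[0,0,3.96]],
    [[37.1,-43.4,4.2],[0,0,3.96]],
    [[42.4,-49.6,4.8],[0,0,3.96]]
  ],
  "aperture": 0,
  "grip_force": 30
}}

```text
clock: 1.3
tcp_pos: [0.3773, -0.0338, 0.2169]
orientation: [0.0, 1.0, 0.027, 0.001]
wrist_force: [1.4, -0.4, -0.0]
finger_gap: -0.0004
grip_force: 0.0
```

```bash
cat >> h.py <<'E'
from scipy.spatial.transform import Rotation as Ro
YAW=.054;C=np.array([.5906,.1848,0])
TX=np.array([np.cos(YAW),np.sin(YAW),0]);TY=np.array([-TX[1],TX[0],0])
def rel(x,y,ztip):
    "delta in tool axes to put the (shut) tip centre, vertical, at tub x,y and height ztip"
    s=env.get_state();q=np.array(s["orientation"]);R=Ro.from_quat(np.r_[q[1:],q[0]])
    tgt=C+x*TX+y*TY+np.array([0,0,ztip+.022])
    G=Ro.from_matrix(np.c_[TX,-TY,[0,0,-1]])
    print("tub tcp",((s["tcp_pos"]-C)@np.c_[TX,TY,[0,0,1]]).round(4),"rel",R.inv().apply(tgt-s["tcp_pos"]).round(4),(R.inv()*G).as_rotvec().round(4),"gap",s["finger_gap"],"F",s["wrist_force"].round(1),s["clock"])
E
python3 -c "
from h import *
rel(-.155,0,.18)"
```

```text
tub tcp [-0.2248 -0.2068  0.2169] rel [ 0.0696 -0.2068  0.0148] [ 0.0007 -0.0016 -0.0007] gap -0.00040698296476480837 F [ 1.4 -0.4 -0. ] 1.3
```
Go to (-.155,-.001). Then picture to check tip.

Emit:
{"method": "jog_arm", "body": {
  "rows": [
    [[1.7,-5.2,0.4],[0,0,0]],
    [[3.5,-10.4,0.8],[0,0,0]],
    [[5.2,-15.5,1.2],[0,0,0]],
    [[6.9,-20.7,1.5],[0,0,0]],
    [[6.9,-20.7,1.5],[0,0,0]]
  ]
}}

```text
clock: 1.92
tcp_pos: [0.4394, 0.1357, 0.2013]
orientation: [-0.016, 0.998, 0.053, -0.001]
wrist_force: [-0.4, 0.4, -0.4]
finger_gap: 0.0001
grip_force: 0.0
```

Emit:
{"method": "jog_arm", "body": {
  "rows": [
    [[0,0,4],[0,0,0]],
    [[0,0,8],[0,0,0]],
    [[0,0,8],[0,0,0]]
  ]
}}

```text
clock: 2.3
tcp_pos: [0.4357, 0.1346, 0.1194]
orientation: [-0.016, 0.999, 0.052, -0.005]
wrist_force: [0.1, -0.0, 0.5]
finger_gap: 0.0002
grip_force: 0.0
```

```bash
python3 - <<'E'
from h import *
rel(-.155,0,.096)
t=env.read_camera("top");s=env.read_camera("scene")
a=cv2.resize(t["image"][175:235,180:260],None,fx=5,fy=5,interpolation=cv2.INTER_CUBIC)
b=cv2.resize(s["image"][215:275,220:300],None,fx=5,fy=5,interpolation=cv2.INTER_CUBIC)
cv2.imwrite("pics/z2.png",np.hstack([a,b])[:,:,::-1])
p=env.get_state()["tcp_pos"]
for d in(0,.022): print(proj(s,p-[0,0,d]), (proj(s,p-[0,0,d])-[220,215])*5+[402,2])
E
```

```text
tub tcp [-0.1574 -0.0417  0.1194] rel [ 0.0045 -0.0415  0.0027] [-0.0318  0.0082  0.0504] gap 0.0001787797657475885 F [ 0.1 -0.   0.5] 2.3
[282.37825067 239.06179353] [713.89125334 122.30896765]
[282.52956453 248.84411498] [714.64782264 171.2205749 ]
```

View pics/z2.png

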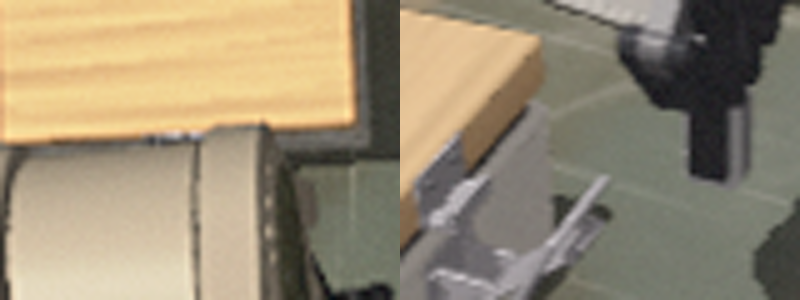

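The scene crop shows the shut tip at about (715,180), where the prediction was (715,171), so the 22 mm fingertip figure holds. The bar hasn't moved. The tool is 42 mm short in y, so I'll line it up.

Scaled: -0.0415 m is -4.15, -0.02 m is -2, 0.05 rad is 0.5.

Emit:
{"method": "jog_arm", "body": {
  "rows": [
    [[0.2,-2,0.13],[-0.16,0.04,0.25]],
    [[0.45,-4.15,0.27],[-0.32,0.08,0.5]],
    [[0.45,-4.15,0.27],[-0.32,0.08,0.5]],
    [[0.45,-4.15,0.27],[-0.32,0.08,0.5]]
  ]
}}

```text
clock: 2.9
tcp_pos: [0.4433, 0.1368, 0.1205]
orientation: [-0.016, 0.998, 0.054, 0.002]
wrist_force: [-0.4, 0.2, 0.3]
finger_gap: -0.0001
grip_force: 0.0
```

```bash
python3 -c "
from h import *
rel(-.155,0,.096)"
```

```text
tub tcp [-0.1497 -0.04    0.1205] rel [-0.0032 -0.0401  0.0038] [-0.0324 -0.0051  0.0535] gap -0.00010557272915634874 F [-0.4  0.2  0.3] 2.9
```

```bash
python3 -c "
from h import *
s=env.get_state();print(s['joint_pos'].round(3),s['tau'].round(1),s['qvel'].round(3))"
```

```text
[ 0.106  0.181 -0.47   0.913  0.032  3.141] [ -0.  -37.   26.4  -0.1   0.1  -0. ] [ 0.001  0.002 -0.005 -0.003  0.002 -0.   ]
```

Joint 6 is at its limit. The gripper is symmetric, so I'll turn it back by half a turn.

```bash
sed -i 's/np.c_\[TX,-TY,\[0,0,-1\]\]/np.c_[-TX,TY,[0,0,-1]]/' h.py
```

Emit:
{"method": "jog_arm", "body": {
  "rows": [
    [[0,0,-1],[0,0,-1.87]],
    [[0,0,-2],[0,0,-3.74]],
    [[0,0,-3],[0,0,-5.61]],
    [[0,0,-3],[0,0,-7.48]],
    [[0,0,-3],[0,0,-9.35]],
    [[0,0,-3],[0,0,-11.22]],
    [[0,0,-3],[0,0,-13.09]],
    [[0,0,-3],[0,0,-14.96]]
  ]
}}

```text
clock: 3.9
tcp_pos: [0.443, 0.1358, 0.1502]
orientation: [-0.011, 0.693, 0.721, 0.012]
wrist_force: [-0.2, 0.7, 0.3]
finger_gap: -0.0001
grip_force: 0.0
```

Emit:
{"method": "jog_arm", "body": {
  "rows": [
    [[0,0,0],[0,0,-1.87]],
    [[0,0,0],[0,0,-3.74]],
    [[0,0,0],[0,0,-5.61]],
    [[0,0,0],[0,0,-7.48]],
    [[0,0,0],[0,0,-9.35]],
    [[0,0,0],[0,0,-11.22]],
    [[0,0,0],[0,0,-13.09]],
    [[0,0,0],[0,0,-14.96]]
  ]
}}

```text
clock: 4.9
tcp_pos: [0.443, 0.1358, 0.1502]
orientation: [0.001, 0.018, 1.0, 0.016]
wrist_force: [0.2, 0.1, -0.2]
finger_gap: -0.0003
grip_force: 0.0
```

```bash
python3 -c "
from h import *
rel(-.155,0,.096);print(env.get_state()['joint_pos'].round(3))"
```

```text
tub tcp [-0.15   -0.0409  0.1502] rel [0.0086 0.0392 0.0335] [ 0.0326  0.0022 -0.0899] gap -0.0003250027397146392 F [ 0.2  0.1 -0.2] 4.9
[ 0.104  0.153 -0.424  0.988  0.032  0.14 ]
```

Scaled: 0.0086 m is 0.86, 0.039 m is 3.9, -0.09 rad is -0.9.

Emit:
{"method": "jog_arm", "body": {
  "rows": [
    [[0.43,2,1],[0.16,0.01,-0.45]],
    [[0.86,3.9,2],[0.326,0.02,-0.9]],
    [[0.86,3.9,3.35],[0.326,0.02,-0.9]],
    [[0.86,3.9,3.35],[0.326,0.02,-0.9]]
  ]
}}

```text
clock: 5.4
tcp_pos: [0.4352, 0.1758, 0.1169]
orientation: [-0.001, -0.024, 1.0, -0.0]
wrist_force: [-0.2, -0.2, 0.4]
finger_gap: -0.0002
grip_force: 0.0
```

```bash
python3 -c "
from h import *
rel(-.155,0,.096)"
```

```text
tub tcp [-0.1556 -0.0006  0.1169] rel [-0.0006  0.0006 -0.0011] [-0.0005 -0.0023 -0.0064] gap -0.00015453057224346605 F [-0.2 -0.2  0.4] 5.4
```

Scaled: -0.054 m is -5.4, -0.048 m is -4.8.

Emit:
{"method": "jog_arm", "body": {
  "rows": [
    [[-0.8,0,-0.1],[0,0,0]],
    [[-1.6,0,-0.1],[0,0,0]],
    [[-2.4,0,-0.1],[0,0,0]],
    [[-3.2,0,-0.1],[0,0,0]],
    [[-4,0,-0.1],[0,0,0]],
    [[-4.8,0,-0.1],[0,0,0]],
    [[-5.4,0,-0.1],[0,0,0]]
  ]
}}

```text
clock: 6.28
tcp_pos: [0.4908, 0.1789, 0.119]
orientation: [0.0, -0.024, 1.0, 0.0]
wrist_force: [0.7, -0.4, 0.2]
finger_gap: -0.0001
grip_force: 0.0
```

```bash
python3 - <<'E'
from h import *
rel(-.093,0,.096)
s=env.read_camera("scene")
b=cv2.resize(s["image"][215:275,210:290],None,fx=7,fy=7,interpolation=cv2.INTER_CUBIC)
cv2.imwrite("pics/z3.png",b[:,:,::-1])
E
```

```text
tub tcp [-0.1    -0.0006  0.119 ] rel [-0.007   0.0006  0.001 ] [ 0.0001  0.0003 -0.0062] gap -6.108860374388526e-05 F [ 0.7 -0.4  0.2] 6.275
```

View pics/z3.png

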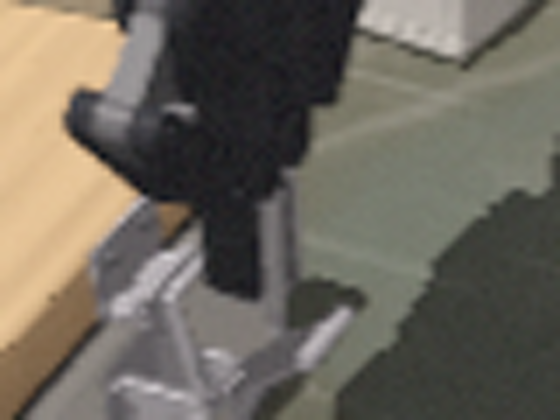

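The loop is past upright, with its bar at about (180,270) next to the keeper and the lever still up with its tip at (340,315). I'll push a little more, then back off and look.

Scaled: -0.009 m is -0.9, -0.005 m is -0.5.

Emit:
{"method": "jog_arm", "body": {
  "rows": [
    [[-0.5,0,0],[0,0,0]],
    [[-0.9,0,0],[0,0,0]],
    [[-0.9,0,0],[0,0,0]]
  ]
}}

```text
clock: 6.7
tcp_pos: [0.4994, 0.1792, 0.1191]
orientation: [0.0, -0.024, 1.0, 0.0]
wrist_force: [-0.2, -0.2, -0.0]
finger_gap: -0.0001
grip_force: 0.0
```

Emit:
{"method": "jog_arm", "body": {
  "rows": [
    [[3,0,-2],[0,0,0]],
    [[4,0,-5],[0,0,0]],
    [[4,0,-5],[0,0,0]]
  ]
}}

```text
clock: 7.08
tcp_pos: [0.4598, 0.1777, 0.1712]
orientation: [0.002, -0.024, 1.0, 0.0]
wrist_force: [0.3, 0.3, -0.2]
finger_gap: 0.0001
grip_force: 0.0
```

```bash
python3 - <<'E'
from h import *
rel(-.117,0,.12)
s=env.read_camera("scene")
b=cv2.resize(s["image"][215:275,210:290],None,fx=7,fy=7,interpolation=cv2.INTER_CUBIC)
cv2.imwrite("pics/z4.png",b[:,:,::-1])
E
```

```text
tub tcp [-1.309e-01 -1.000e-04  1.712e-01] rel [-0.0138  0.0001  0.0293] [ 0.0007  0.0043 -0.0057] gap 8.427105230215106e-05 F [ 0.3  0.3 -0.2] 7.075
```

View pics/z4.png

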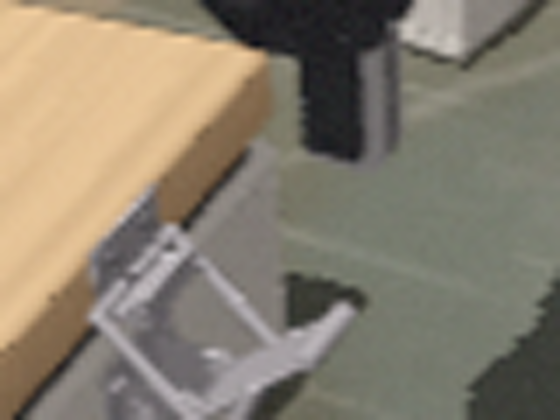

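The bar's middle is at full-image (229.1,253.6), and the keeper seat (lid loose) projects to (230.2,253.5), so it's hooked. The lever is still up. Now I'll press from above.

Scaled: 0.03 m is 3, -0.013 m is -1.3, -0.006 rad is -0.06.

Emit:
{"method": "jog_arm", "body": {
  "rows": [
    [[-1.3,0,1],[0,0,0]],
    [[-1.3,0,3],[0,0,-0.06]],
    [[-1.3,0,3],[0,0,-0.06]]
  ]
}}

```text
clock: 7.5
tcp_pos: [0.4711, 0.1774, 0.136]
orientation: [-0.003, -0.027, 1.0, -0.0]
wrist_force: [0.3, -0.6, -0.6]
finger_gap: 0.0002
grip_force: 0.0
```

Emit:
{"method": "jog_arm", "body": {
  "rows": [
    [[0,0,1],[0,0,0]],
    [[0,0,2],[0,0,0]],
    [[0,0,3],[0,0,0]],
    [[0,0,4],[0,0,0]],
    [[0,0,5],[0,0,0]],
    [[0,0,5],[0,0,0]]
  ]
}}

```text
clock: 8.25
tcp_pos: [0.4724, 0.178, 0.0886]
orientation: [0.0, -0.027, 1.0, 0.0]
wrist_force: [-0.1, -0.4, 2.3]
finger_gap: -0.0002
grip_force: 1.5
```

```bash
python3 -c "
from h import *
rel(-.118,0,.022)"
```

```text
tub tcp [-0.1184 -0.0004  0.0886] rel [-0.0004  0.0004  0.0446] [ 0.0002  0.0004 -0.0002] gap -0.0001623773583695164 F [-0.1 -0.4  2.3] 8.25
```

Scaled: 0.046 m is 4.6, 0.04 m is 4.

Emit:
{"method": "jog_arm", "body": {
  "rows": [
    [[0,0,0.7],[0,0,0]],
    [[0,0,1.4],[0,0,0]],
    [[0,0,2.1],[0,0,0]],
    [[0,0,2.8],[0,0,0]],
    [[0,0,3.4],[0,0,0]],
    [[0,0,4],[0,0,0]],
    [[0,0,4.6],[0,0,0]],
    [[0,0,4.6],[0,0,0]]
  ]
}}

```text
clock: 9.25
tcp_pos: [0.4716, 0.1778, 0.0423]
orientation: [-0.001, -0.027, 1.0, -0.0]
wrist_force: [-0.2, 0.7, 0.7]
finger_gap: -0.0001
grip_force: 0.0
```

```bash
python3 -c "
from h import *
rel(-.118,0,.022)"
```

```text
tub tcp [-0.1192 -0.0006  0.0423] rel [-0.0012  0.0006 -0.0017] [-0.0001 -0.0013 -0.0002] gap -0.00011456553181873915 F [-0.2  0.7  0.7] 9.25
```

The force is back to about zero, so the lever probably snapped home. I'll back off, straight up and out, then look.

Emit:
{"method": "jog_arm", "body": {
  "rows": [
    [[1,0,-3],[0,0,0]],
    [[2,0,-8],[0,0,0]],
    [[3,0,-14],[0,0,0]],
    [[5,0,-16],[0,0,0]],
    [[5,0,-16],[0,0,0]]
  ]
}}

```text
clock: 9.88
tcp_pos: [0.4225, 0.1755, 0.2051]
orientation: [0.002, -0.027, 1.0, 0.0]
wrist_force: [0.6, -0.4, -0.3]
finger_gap: 0.0003
grip_force: 0.0
```

```bash
python3 - <<'E'
from h import *
s=env.read_camera("scene")
b=cv2.resize(s["image"][215:300,200:285],None,fx=7,fy=7,interpolation=cv2.INTER_CUBIC)
cv2.imwrite("pics/z5.png",b[:,:,::-1])
iv=lambda p:((p-[200,215])*7+3).round(0)
f=lambda x,z,y=0:iv(proj(s,C+x*TX+y*TY+np.array([0,0,z])))
print("seat tight",f(-.0675,.086),"loose",f(-.0675,.093),"tip home",f(-.082-.0211,.011),"lidFLtop tight/loose",f(-.0625,.104,.085),f(-.0625,.111,.085))
rel(-.118,0,.1)
E
```

```text
seat tight [216. 294.] loose [214. 273.] tip home [351. 543.] lidFLtop tight/loose [ 22. 428.] [ 19. 406.]
tub tcp [-0.1683 -0.0003  0.2037] rel [-0.0501  0.0003  0.0818] [0.0004 0.0025 0.0001] gap -0.00020765618555932365 F [ 0.1  0.4 -0.2] 9.925
```

View pics/z5.png

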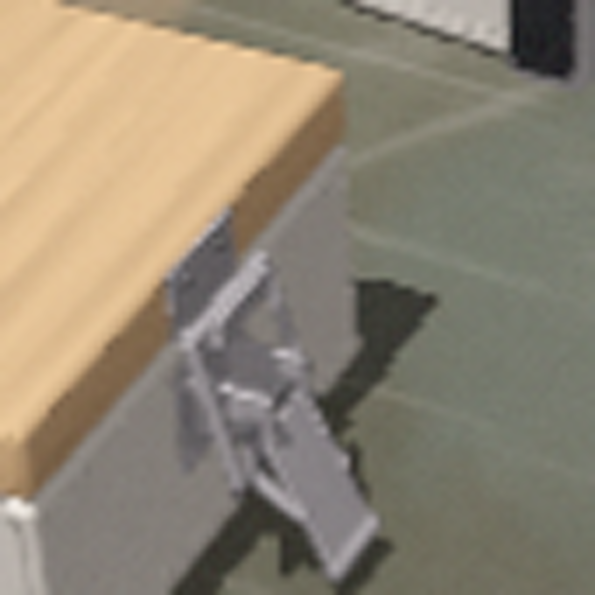

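The lever tip is at about (355,550), against a predicted home position of (351,543). The lid corner is at (22,435), against (22,428) for tight. The bar is at about (225,300), against a seat at (216,294). The gap between lid and tub is closed, so I'm handing in.

Emit:
{"method": "jog_arm", "body": {
  "rows": [
    [[0,0,0],[0,0,0]],
    [[0,0,0],[0,0,0]]
  ]
}}

```text
clock: 10.18
tcp_pos: [0.4221, 0.175, 0.2017]
orientation: [-0.001, -0.027, 1.0, -0.0]
wrist_force: [0.6, 0.1, 0.5]
finger_gap: 0.0002
grip_force: 0.0
```

```bash
python3 -c "
from workcell import env
print(env.hand_in())"
```

```text
the job is handed in; nothing more can be done
None
```

The big tub is latched shut: in the last picture the lever is home, the bar is in the keeper and the lid looks tight. I handed it in at about 10 s and never worked near the small tub's latch or the bystanders, though I didn't check them again in a final picture and the hand-in gave no verdict.

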